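# Slide the chasing rest to its stop

### The arm

A 7-joint arm with a two-finger parallel gripper is mounted at the origin on the work surface. World frame = base frame: x ahead of the robot, y to its left, z up, the work surface at z = 0. Lengths are in m, angles in rad, forces in N, time in s.
With the tool pointing down it reaches from about 0.425 to 0.875 m from the base axis. Payload 4.7 kg.
Tool frame: the origin (TCP) lies midway between the tips of the shut fingers; the grasp point (between the pads) lies 19 mm behind it (ctrl.grip_point_offset is the distance from the TCP to the grasp point, in m); z points along the fingers, y is the line along which they close (so a half turn about z gives the same grasp; the last joint's range is limited). The gripper opens to 87 mm and grips with 3 to 60 N. Pads are 19 mm wide; open, the fingers measure 117 mm over their backs; the gripper's body (75 mm by 190 mm) begins 51 mm behind the grasp point.
Start: joints at [-1.318, 0.321, -0.07, 1.45, 0.023, 1.371, -0.057], TCP at [0.154, 0.632, 0.223] pointing down, gripper open.
Joint ranges: [-2.86, 2.86], [-0.3, 2.09], [-1.38, 1.24], [0.06, 2.45], [-1.56, 4.7], [0.09, 2.05], [-2.69, 2.69]. Speed limits (rad/s): [2.57, 2.57, 3.14, 3.14, 3.14, 3.14, 3.14].

### API

Orientations are given as a rotation vector (axis times angle).
In Python, from bench import ctrl gives the robot as it stands.
- The arm moves only by the tool move_arm, never from a script. Its argument "increments" is text: rows parted by semicolons, each of 7 numbers parted by spaces: the shift along the world's x, y, z in mm, then the turn, a rotation vector about the world's x, y, z in degrees, then the closure in counts, from 0 (fully open) to 255 (shut). A call has exactly 8 rows; each row shifts and turns the commanded pose from where the row before left it; what a row does not reach is not made up. A row lasts 1/12 s, in which the tool goes at most 41.7 mm and 7.16 degrees, less where a joint would pass 70% of its speed; a pose out of reach is approached as far as the arm can. A call with a gripper value outside its range is refused whole. The fingers move at their own pace and stop on an object; "grip_force" is the grip in N (left out, the last holds). Time passes only in rows, so rows that do not move let the fingers close, or fill a call up. It gives the time, the measured TCP pose, the force, the opening and the grip force at its end, in the units of the state.
- ctrl.get_state(): the state, without advancing time (a new reading comes with each control period).
- ctrl.get_image(name): name is "scene" or "top"; returns a dict with "frame" (420x560x3 uint8, red, green, blue), "depth" (420x560 float32, m along the optical axis (not along the pixel's ray), 0 where there is no reading), "fx", "fy", "cx", "cy" (pixels), "k1" (the pictures are not rectified: a ray, as slopes to the right and down, at radius r is drawn at 1 + k1 r^2 times it, then the intrinsics apply), "position" and "orientation" of the camera in the world. Camera axes: x right, y down, z forward; pixel columns grow to the right and rows downward; lengths in m; the calibration is good to about 2 mm. A picture is of the moment at which its call begins.
- ctrl.close_job(): hands the job in; it is judged then, once.
Trained networks look in a picture, given as the dict that the camera call returned (one of the last four; its "shot" number tells which), for a name from the list of things; names that differ only in an ending like _2 or _b are one class to them, and where a whole thing is asked for, a point or a joint stands for the part that bears it (a point fixed in the world has none). Each returns a list of dicts, best first, with "score" (0 to 1); they miss things now and then, are a little off and sometimes report something else, mostly with a low value. They report only what shows in the picture. A call takes as long as a camera call.
- ctrl.find_in(target, picture): "centre" ([x, y, z] in m, in world coordinates, good to about 4 mm: the middle of the surface that is visible of it).
- ctrl.silhouettes(target, picture): "region" (420x560 bool, what is visible of it).
The state is a dict: "time": time; "joint_positions": joint angles; "qd": joint speeds; "joint_torque": joint torques, N m; "position": TCP position; "tool_rot": TCP orientation; "ft_force": force on the tool from outside, world axes, zero at the start; "torque": the same for the moment, N m; "grip_width": opening from 0.0 (shut) to 1.0 (fully open); "grip_force": force on a finger pad.
Only numpy, scipy, OpenCV 4.12 (cv2) and the standard library are available. Lean on these libraries where they do the work, as an engineer would, in place of code of your own. Each camera call takes 0.05 s, during which the arm holds its last target. There are 200 camera calls.

### The job

On the silversmith's bench, a blue slide rest carrying a small silver dish is held by its brake on a steel rail. Press down the yellow pad in the middle of the slide to free the brake and, keeping it pressed, push the slide along the rail until it rests against the red stop; then take the hand off so that the pad springs up and the brake holds it there. Pick nothing up, and leave the silverware and tools on the bench where they are.

Things in the scene. Friction and masses are not known exactly. Their poses are not given: they have to be found in the camera images.
- rail: steel rail screwed to the bench, base 100 mm wide, 460 mm long, top at height 24 mm. Origin: centre of its underside on the bench. Its y axis runs along the rail, from the slide towards the red stop; its x axis lies across it, z up.
- slide (a joint): position of the blue slide along the rail (m), 0 mid-rail, growing towards the red stop. Slide 116 mm long along the rail, 76 mm wide; body top at height 38.5 mm; at each end a cheek, 25 mm thick, rises to height 62.5 mm, with a 66 mm gap between, open across the rail, holding the pad. With the pad up the brake holds it against 15 N or more; with it pressed 1 to 2 N moves it
- dish (a point): top centre of the low silver dish (110 mm wide, top at height 56 mm) fixed to the slide on the robot's side, 115 mm from the pad's centre along -x of the rail
- pad (a joint): how far the yellow brake pad is pressed down (m): 0 up, 0.008 fully down. A spring pushes it up with about 13 N at the top and 16 N fully down. The brake is free from 1 mm down
- pad_top (a point): centre of the top of the yellow pad, 56 mm (across the rail) by 60 mm (along it), with a black disc in its middle; height 51 mm when up, 11.5 mm below the tops of the cheeks
- slide_nose (a point): middle of the end face of the slide that looks to the red stop, at height 31.5 mm, 58 mm from the pad's centre along y of the rail
- stop_face (a point): middle of the face of the red stop that the slide's nose comes to rest against, at the same height of 31.5 mm. The stop is a rigid red block fixed over the rail, 84 mm across, 24 mm thick along the rail, top at height 61 mm (67 mm at its screw). The distance slide_nose to stop_face is the way still to go
- beaker: loose silver beaker, 64 mm wide, 75 mm high; origin at the centre of its underside
- bangle: loose silver bangle lying flat, 68 mm wide, 18 mm high; origin at the centre of its underside
- wax_tin: loose amber glass jar with a brass lid, 60 mm wide, 45 mm high; origin at the centre of its underside
- hammer: loose hammer lying on the bench, 240 mm long along its x axis; origin under its middle
- punch_a: loose steel punch lying on the bench, 130 mm long along its x axis, 10 mm thick; origin under its shank's middle
- punch_b: loose steel punch with a brass end, 140 mm long along its x axis, 12 mm thick; origin under its shank's middle
- punch_c: loose steel punch with a copper end, 120 mm long along its x axis, 9 mm thick; origin under its shank's middle

How it is judged:
On the way, in this order (a step that is already met when the one before it is completed fails the run):
1. the yellow pad is pressed while the slide is still where it started (value of joint pad above 0.001 m and distance of slide_nose from where it was at the start of the episode below 0.01 m), for 0.1 s.
2. the slide reaches the red stop with its pad still pressed (value of joint pad above 0.001 m and distance between slide_nose and stop_face below 0.003 m), for 0.1 s.
At the end, for the whole second after the job is handed in: the slide's nose is within 3 mm of the red stop's face and at rest, the pad is up again (less than 1 mm down), and each loose piece is within 20 mm of where it started (distance between slide_nose and stop_face below 0.003 m and value of joint pad below 0.001 m and velocity of joint slide between -0.005 and 0.005 m/s and distance of each of beaker, bangle, wax_tin, hammer, punch_a, punch_b, punch_c from where it was at the start of the episode below 0.02 m); the robot touches nothing.
It fails at once if the slide is forced along with its pad up (faster than 6 mm/s with the pad less than 0.5 mm down) (velocity of joint slide above 0.006 m/s and value of joint pad below 0.0005 m).
It fails at once if a loose piece of silverware or a tool is moved by more than 20 mm or picked up (distance of any of beaker, bangle, wax_tin, hammer, punch_a, punch_b, punch_c from where it was at the start of the episode above 0.02 m).
It also fails if it takes over 45 s, if anything falls off the work surface, if the arm or the gripper's body presses on something with over 40 N, if the wrist force passes 120 N, or if a joint passes its speed limit or range.

## Working session

There is one attempt and no reset: what is moved stays moved. The work goes in short steps, Python scripts to look and compute and a tool call to move; the robot and the scene stay as the last step left them, time stands still between calls to the robot, and variables do not carry over. Pictures are saved under pics/ and viewed, at most 10 in all, crops included, and the job is handed in when it is done.

Besides the shell and the picture viewer there is one more tool, called as name(argument=value, ...) on one line, values as JSON. move_arm: Moves the arm, as the interface text tells. Its arguments: {"type":"object","properties":{"increments":{"type":"string"},"grip_force":{"type":"number"}},"required":["increments"]}

```bash
mkdir -p pics; cat > h.py <<'E'
import numpy as np,cv2
from scipy.spatial.transform import Rotation as R
from bench import ctrl
def rot(o):
    o=np.array(o,float)
    return o if o.shape==(3,3) else (R.from_rotvec(o).as_matrix() if o.size==3 else R.from_quat(o).as_matrix())
def cloud(p):
    d=p["depth"];h,w=d.shape
    K=np.array([[p["fx"],0,p["cx"]],[0,p["fy"],p["cy"]],[0,0,1.]])
    u,v=np.meshgrid(np.arange(w),np.arange(h))
    s=cv2.undistortPoints(np.stack([u,v],-1).reshape(-1,1,2).astype(np.float64),K,np.array([p["k1"],0,0,0.])).reshape(h,w,2)
    c=np.dstack([s*d[...,None],d])
    W=c@rot(p["orientation"]).T+np.array(p["position"]); W[d==0]=np.nan
    return W
E
python3 - <<'E'
from h import *
for n in("scene","top"):
    p=ctrl.get_image(n);cv2.imwrite(f"pics/{n}0.png",p["frame"][...,::-1]);W=cloud(p)
    print(n,p["position"],p["orientation"])
    for t in("pad_top","slide","stop_face","rail","dish","slide_nose","beaker","bangle","wax_tin","hammer","punch_a"):
        try:
            f=ctrl.find_in(t,p);print(t,[(np.round(x["centre"],3).tolist(),round(x["score"],2)) for x in f[:4]])
        except Exception as e:print(t,e)
print(ctrl.get_state())
E
```

```text
scene [1.22436842 0.54353266 1.13359466] [-1.18313314 -2.45865076  0.84699665]
pad_top [([0.634, -0.175, 0.052], 0.73)]
slide [([0.596, -0.193, 0.051], 0.9)]
stop_face []
rail [([0.583, -0.089, 0.021], 0.76)]
dish [([0.593, -0.187, 0.048], 0.78)]
slide_nose [([0.598, -0.196, 0.052], 0.57)]
beaker [([0.697, 0.001, 0.045], 0.92), ([0.739, -0.12, 0.046], 0.71)]
bangle [([0.647, 0.14, 0.016], 0.6)]
wax_tin [([0.741, -0.122, 0.044], 0.78)]
hammer [([0.479, 0.464, 0.026], 0.96), ([0.422, -0.483, 0.011], 0.39)]
punch_a [([0.645, 0.141, 0.013], 0.59), ([0.67, 0.415, 0.008], 0.46), ([0.449, -0.369, 0.009], 0.39)]
top [0.37089347 0.00696091 1.56044389] [-2.15764208  2.1450116  -0.15501023]
pad_top [([0.631, -0.177, 0.052], 0.89)]
slide [([0.578, -0.199, 0.056], 0.98)]
stop_face [([0.525, 0.109, 0.06], 0.48)]
rail [([0.565, -0.095, 0.024], 0.57), ([0.71, -0.004, 0.023], 0.42)]
dish [([0.58, -0.198, 0.051], 0.72)]
slide_nose [([0.581, -0.199, 0.049], 0.57)]
beaker [([0.705, -0.002, 0.025], 0.75)]
bangle [([0.414, -0.485, 0.009], 0.67), ([0.644, 0.136, 0.018], 0.57)]
wax_tin [([0.726, -0.133, 0.0
[... 276 characters left out ...]
ons': array([-1.31794489,  0.32098574, -0.07010296,  1.45054003,  0.02257868,
        1.37079882, -0.05689141]), 'qd': array([ 1.95191049e-03,  6.18890671e-04, -8.60167938e-04, -1.89110331e-03,
        1.03588597e-03, -6.77637252e-04,  9.31198561e-05]), 'joint_torque': array([-8.30577932e-06, -4.91128027e+01, -4.03276691e-01, -3.12772250e+01,
       -6.37640920e-02,  3.38347780e-02,  2.05266724e-05]), 'position': array([0.15373414, 0.63155953, 0.22257569]), 'tool_rot': array([3.74093913e-01, 3.11920905e+00, 8.05564616e-05]), 'ft_force': array([ 0.51235646, -0.05999989, -0.76603982]), 'torque': array([-0.00388204,  0.03883256,  0.01867489]), 'grip_force': 0.0, 'grip_width': 1.000236253318967}
```

View pics/top0.png

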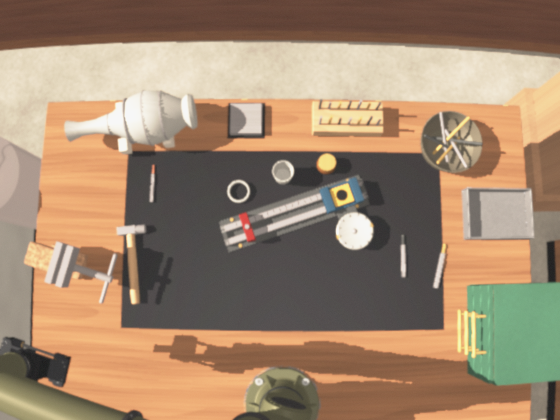

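View pics/scene0.png

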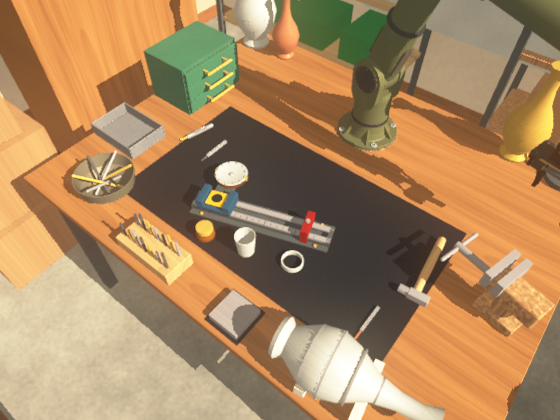

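The top view shows the slide at about (342,195) with the yellow pad in its middle. The red stop is at (247,227), the dish at (355,230), the jar at (326,163), the beaker at (283,172) and the bangle at (238,191). The scene view agrees with this. Next I'll refine the rail axis and the distance to go.

```bash
cat > m.py <<'E'
from h import *
def meas(n):
    p=ctrl.get_image(n);W=cloud(p);hsv=cv2.cvtColor(p["frame"],cv2.COLOR_RGB2HSV)
    H,S,V=[hsv[...,i].astype(int) for i in range(3)]
    box=(W[...,0]>.45)&(W[...,0]<.72)&(W[...,1]>-.26)&(W[...,1]<.2)
    m={"red":((H<6)|(H>174))&(S>150)&(V>80)&(W[...,2]>.045)&(W[...,2]<.064),"yel":(H>18)&(H<35)&(S>150)&(W[...,2]>.03)&(W[...,2]<.07),
       "blu":(H>95)&(H<115)&(S>120)&(W[...,2]>.055)&(W[...,2]<.07),"rail":(W[...,2]>.012)&(W[...,2]<.03)}
    o={}
    for k,q in m.items():
        P=W[q&box]
        if len(P)<10: print(n,k,len(P));continue
        c,sz,a=cv2.minAreaRect(P[:,:2].astype(np.float32)*1000)
        print(n,k,len(P),"mean",P.mean(0).round(4),"rect",np.round(c,1),np.round(sz,1),round(a,1))
        o[k]=P
    return o
E
python3 - <<'E'
from m import *
for n in("top","scene"):
    o=meas(n)
    for y in [(-.351,.936)]:
        y=np.array(y)/np.hypot(*y)
        c=o["red"][:,:2].mean(0)-o["yel"][:,:2].mean(0); print("dir",c/np.hypot(*c),"dist",np.hypot(*c),"to go",np.hypot(*c)-.058-.012)
E
```

```text
top red 143 mean [0.5272 0.1056 0.0587] rect [528.1 106.4] [83.4 21.5] 17.3
top yel 13 mean [ 0.6183 -0.1548  0.0502] rect [ 619.  -154.6] [40.7  3.5] 20.3
top blu 0
top rail 1688 mean [0.5732 0.0014 0.0214] rect [599.4 -34.3] [242.8 453.1] 1.6
dir [-0.33024935  0.94389373] dist 0.2758821206205843 to go 0.2058821206205843
scene red 172 mean [0.5387 0.1139 0.0586] rect [533.8 111.1] [87.2 24.2] 19.8
scene yel 223 mean [ 0.6411 -0.1694  0.0487] rect [ 620.1 -173.9] [219.5  80.4] 12.3
scene blu 0
scene rail 1607 mean [0.5853 0.0233 0.0216] rect [623.9 -22.7] [206.6 462.3] 12.0
dir [-0.34022158  0.9403453 ] dist 0.30123221886351725 to go 0.23123221886351725
```

move_arm(increments="36 -25 0 0 0 -7 255;36 -25 0 0 0 -7 255;36 -25 0 0 0 -7 255;36 -25 0 0 0 -7 255;36 -25 0 0 0 -7 255;36 -25 0 0 0 -7 255;36 -25 0 0 0 -7 255;36 -25 0 0 0 -7 255")

```text
time: 1.97
position: [0.429, 0.4401, 0.223]
tool_rot: [1.802, 2.573, 0.001]
ft_force: [0.8, 0.6, 0.1]
grip_width: 0.477
grip_force: 0.0
```

move_arm(increments="12 -38 0 0 0 0 255;12 -38 0 0 0 0 255;12 -38 0 0 0 0 255;12 -38 0 0 0 0 255;12 -38 0 0 0 0 255;12 -38 0 0 0 0 255;12 -38 0 0 0 0 255;12 -38 0 0 0 0 255")

```text
time: 2.63
position: [0.5239, 0.1356, 0.223]
tool_rot: [1.794, 2.578, 0.002]
ft_force: [0.5, 0.6, -0.3]
grip_width: 0.006
grip_force: 0.0
```

move_arm(increments="12 -38 0 0 0 0 255;12 -38 0 0 0 0 255;12 -38 0 0 0 0 255;12 -38 0 0 0 0 255;12 -38 0 0 0 0 255;12 -38 0 0 0 0 255;12 -38 0 0 0 0 255;0 0 0 0 0 0 255")

```text
time: 3.3
position: [0.6073, -0.1396, 0.2228]
tool_rot: [1.807, 2.564, -0.009]
ft_force: [-0.9, -0.8, -0.3]
grip_width: 0.003
grip_force: 0.0
```

move_arm(increments="12 -18 0 0 0 0 255;12 -18 0 0 0 0 255;0 0 -30 0 0 0 255;0 0 -30 0 0 0 255;0 0 -30 0 0 0 255;0 0 -20 0 0 0 255;0 0 0 0 0 0 255;0 0 0 0 0 0 255")

```text
time: 3.97
position: [0.6309, -0.164, 0.1119]
tool_rot: [-1.793, -2.577, 0.002]
ft_force: [0.2, 0.0, 0.8]
grip_width: 0.003
grip_force: 0.0
```

```bash
python3 - <<'E'
from h import *
print(ctrl.get_state()["position"])
ims=[]
for n,(u,v) in(("top",(342,195)),("scene",(215,200))):
    p=ctrl.get_image(n); f=p["frame"][...,::-1]
    ims.append(cv2.resize(f[v-45:v+45,u-60:u+60],(400,300),interpolation=cv2.INTER_CUBIC))
    for t in("pad_top","slide","stop_face"): print(n,t,[(np.round(x["centre"],3).tolist(),round(x["score"],2)) for x in ctrl.find_in(t,p)[:2]])
cv2.imwrite("pics/c1.png",np.hstack(ims))
E
```

```text
[ 0.6309368 -0.1640396  0.1118568]
top pad_top [([0.546, -0.0, 0.017], 0.22)]
top slide [([0.518, -0.232, 0.048], 0.94)]
top stop_face [([0.524, 0.107, 0.06], 0.51)]
scene pad_top [([0.634, -0.173, 0.05], 0.77)]
scene slide [([0.611, -0.183, 0.047], 0.89)]
scene stop_face [([0.548, 0.116, 0.064], 0.51)]
```

View pics/c1.png

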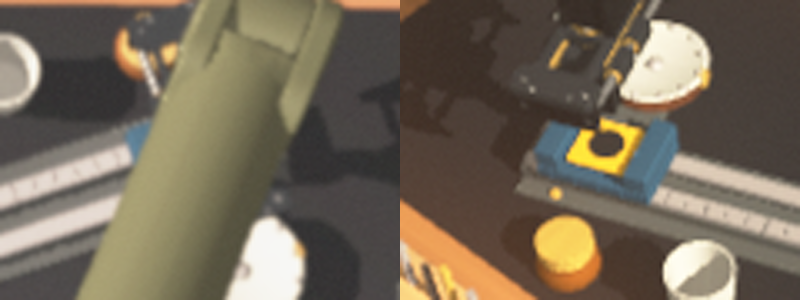

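The scene crop shows the closed fingertips above the pad at about (600,115), with the pad at (603,145) between the cheeks. The tip is about 11 mm forward of centre, so I'll centre it and go down.

move_arm(increments="3 -10 -10 0 0 0 255;0 0 -20 0 0 0 255;0 0 -15 0 0 0 255;0 0 -8 0 0 0 255;0 0 -4 0 0 0 255;0 0 0 0 0 0 255;0 0 0 0 0 0 255;0 0 0 0 0 0 255")

```text
time: 5.03
position: [0.6353, -0.1749, 0.0566]
tool_rot: [1.794, 2.577, 0.001]
ft_force: [0.5, -0.2, 0.0]
grip_width: 0.0
grip_force: 0.0
```

move_arm(increments="0 0 -3 0 0 0 255;0 0 -2 0 0 0 255;0 0 -2 0 0 0 255;0 0 -2 0 0 0 255;0 0 -1 0 0 0 255;0 0 0 0 0 0 255;0 0 0 0 0 0 255;0 0 0 0 0 0 255")

```text
time: 5.7
position: [0.6358, -0.1762, 0.049]
tool_rot: [1.793, 2.575, 0.002]
ft_force: [-2.6, -0.2, 13.5]
grip_width: 0.008
grip_force: 6.9
```

move_arm(increments="0 0 -1 0 0 0 255;0 0 -1 0 0 0 255;0 0 -1 0 0 0 255;0 0 0 0 0 0 255;0 0 0 0 0 0 255;0 0 0 0 0 0 255;0 0 0 0 0 0 255;0 0 0 0 0 0 255")

```text
time: 6.37
position: [0.6359, -0.1764, 0.0463]
tool_rot: [1.793, 2.574, 0.002]
ft_force: [-3.7, -0.5, 15.5]
grip_width: 0.004
grip_force: 7.5
```

move_arm(increments="-0.7 1.9 0 0 0 0 255;-1.4 3.8 0 0 0 0 255;-1.7 4.7 0 0 0 0 255;-1.7 4.7 0 0 0 0 255;-1.7 4.7 0 0 0 0 255;-1.7 4.7 0 0 0 0 255;-1.7 4.7 0 0 0 0 255;-1.7 4.7 0 0 0 0 255")

```text
time: 7.03
position: [0.6243, -0.1431, 0.0465]
tool_rot: [1.793, 2.572, 0.002]
ft_force: [-3.3, -2.4, 15.2]
grip_width: 0.003
grip_force: 7.5
```

```bash
python3 - <<'E'
from h import *
p=ctrl.get_image("scene"); f=p["frame"][...,::-1]
for t in("pad_top","slide","stop_face"): print(t,[(np.round(x["centre"],3).tolist(),round(x["score"],2)) for x in ctrl.find_in(t,p)[:2]])
cv2.imwrite("pics/c2.png",cv2.resize(f[140:260,170:350],(720,480),interpolation=cv2.INTER_CUBIC))
print(ctrl.get_state()["position"],ctrl.get_state()["ft_force"])
E
```

```text
pad_top [([0.618, -0.125, 0.047], 0.46)]
slide [([0.581, -0.133, 0.044], 0.91)]
stop_face [([0.544, 0.113, 0.064], 0.75)]
[ 0.62388946 -0.14184673  0.04621781] [-3.41740611 -0.21236646 14.6891604 ]
```

View pics/c2.png

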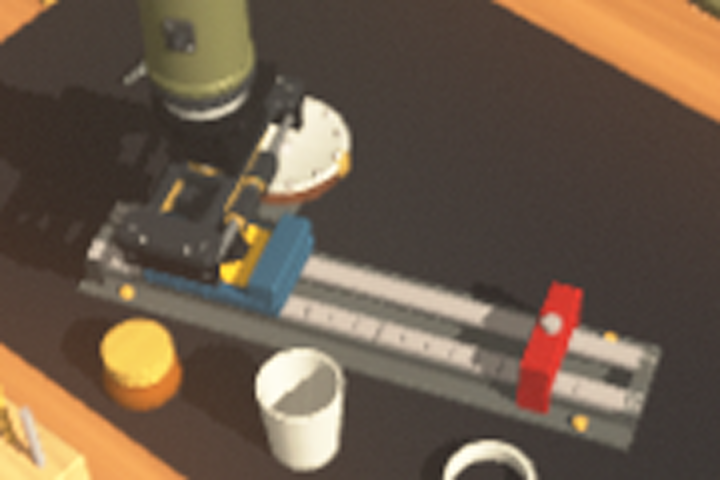

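The slide travels with the pressed pad: its nose is now at about (310,250) in the crop and the stop at (545,340), with nothing in the way. I'll carry on.

move_arm(increments="-2.4 6.6 0 0 0 0 255;-3.4 9.4 0 0 0 0 255;-3.4 9.4 0 0 0 0 255;-3.4 9.4 0 0 0 0 255;-3.4 9.4 0 0 0 0 255;-3.4 9.4 0 0 0 0 255;-3.4 9.4 0 0 0 0 255;-3.4 9.4 0 0 0 0 255")

```text
time: 7.9
position: [0.5987, -0.0697, 0.0464]
tool_rot: [1.793, 2.573, 0.004]
ft_force: [-2.3, -2.4, 15.8]
grip_width: 0.004
grip_force: 7.5
```

move_arm(increments="-3.4 9.4 0 0 0 0 255;-3.4 9.4 0 0 0 0 255;-3.4 9.4 0 0 0 0 255;-3.4 9.4 0 0 0 0 255;-3.4 9.4 0 0 0 0 255;-2.4 6.6 0 0 0 0 255;-1.4 3.8 0 0 0 0 255;0 0 0 0 0 0 255")

```text
time: 8.57
position: [0.5778, -0.0098, 0.0461]
tool_rot: [1.791, 2.577, 0.007]
ft_force: [-1.2, 0.4, 13.8]
grip_width: 0.005
grip_force: 7.6
```

```bash
python3 - <<'E'
from h import *
p=ctrl.get_image("scene"); f=p["frame"][...,::-1]
for t in("pad_top","slide","stop_face"): print(t,[(np.round(x["centre"],3).tolist(),round(x["score"],2)) for x in ctrl.find_in(t,p)[:2]])
cv2.imwrite("pics/c3.png",cv2.resize(f[140:260,170:350],(720,480),interpolation=cv2.INTER_CUBIC))
print(ctrl.get_state()["position"],ctrl.get_state()["ft_force"])
E
```

```text
pad_top []
slide [([0.545, 0.002, 0.046], 0.79)]
stop_face [([0.548, 0.116, 0.064], 0.73)]
[ 0.57813671 -0.01067741  0.04609027] [-1.67061879  0.86068098 15.24814045]
```

View pics/c3.png

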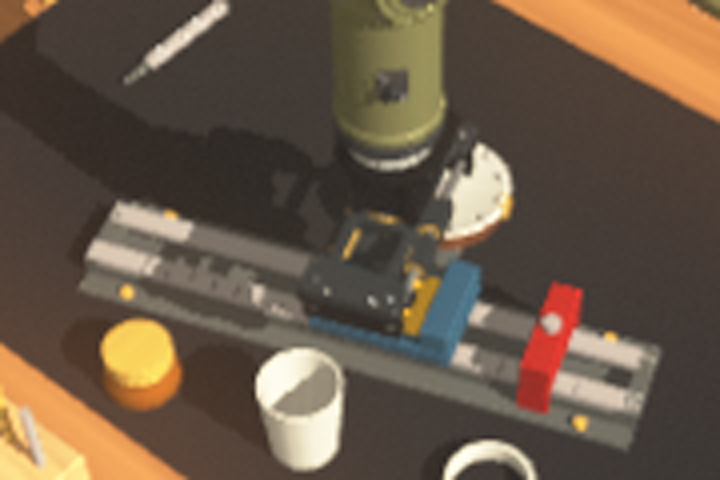

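The slide's nose is at about (470,310) and the stop at (530,340), so roughly 55 mm are left. I'll slow down for the contact.

move_arm(increments="-1.4 3.8 0 0 0 0 255;-2 5.6 0 0 0 0 255;-2 5.6 0 0 0 0 255;-2 5.6 0 0 0 0 255;-2 5.6 0 0 0 0 255;-2 5.6 0 0 0 0 255;-1.4 3.8 0 0 0 0 255;-0.7 1.9 0 0 0 0 255")

```text
time: 9.43
position: [0.5649, 0.0271, 0.0462]
tool_rot: [1.792, 2.575, 0.008]
ft_force: [-0.3, -1.6, 15.6]
grip_width: 0.006
grip_force: 7.5
```

move_arm(increments="-0.7 1.9 0 0 0 0 255;-0.7 1.9 0 0 0 0 255;-0.7 1.9 0 0 0 0 255;-0.7 1.9 0 0 0 0 255;-0.7 1.9 0 0 0 0 255;-0.7 1.9 0 0 0 0 255;0 0 0 0 0 0 255;0 0 0 0 0 0 255")

```text
time: 10.1
position: [0.561, 0.0384, 0.0462]
tool_rot: [1.792, 2.575, 0.009]
ft_force: [-1.0, 0.8, 15.0]
grip_width: 0.008
grip_force: 7.5
```

move_arm(increments="-0.5 1.4 0 0 0 0 255;-0.5 1.4 0 0 0 0 255;-0.5 1.4 0 0 0 0 255;-0.5 1.4 0 0 0 0 255;-0.5 1.4 0 0 0 0 255;-0.5 1.4 0 0 0 0 255;0 0 0 0 0 0 255;0 0 0 0 0 0 255")

```text
time: 10.77
position: [0.5592, 0.0437, 0.0466]
tool_rot: [1.792, 2.57, 0.006]
ft_force: [1.7, -6.0, 15.0]
grip_width: 0.006
grip_force: 7.4
```

```bash
python3 - <<'E'
from h import *
p=ctrl.get_image("scene"); f=p["frame"][...,::-1]
cv2.imwrite("pics/c4.png",cv2.resize(f[180:250,260:350],(720,560),interpolation=cv2.INTER_CUBIC))
print(ctrl.get_state()["position"],ctrl.get_state()["ft_force"])
E
```

```text
[0.5591723  0.04373512 0.04658404] [ 1.51017785 -5.29814783 15.21517816]
```

View pics/c4.png

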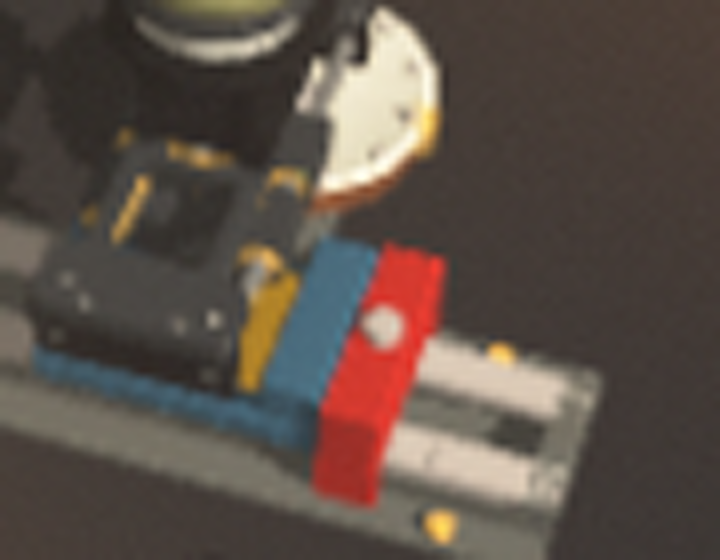

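The blue cheek now touches the red stop at about (350,330), and the force against the push is about 6 N. I'll lift straight off.

move_arm(increments="0 0 0 0 0 0 255;0 0 2 0 0 0 255;0 0 2 0 0 0 255;0 0 3 0 0 0 255;0 0 10 0 0 0 255;0 0 30 0 0 0 255;0 0 35 0 0 0 255;0 0 35 0 0 0 255")

```text
time: 11.48
position: [0.5534, 0.0466, 0.1605]
tool_rot: [-1.794, -2.577, 0.002]
ft_force: [1.1, 0.5, -0.4]
grip_width: 0.007
grip_force: 0.0
```

move_arm(increments="0 0 20 0 0 0 255;10 -35 0 0 0 0 255;10 -35 0 0 0 0 255;10 -35 0 0 0 0 255;10 -35 0 0 0 0 255;10 -35 0 0 0 0 255;0 0 0 0 0 0 255;0 0 0 0 0 0 255")

```text
time: 12.15
position: [0.6039, -0.1316, 0.1796]
tool_rot: [1.801, 2.574, -0.002]
ft_force: [-0.3, 1.8, 0.3]
grip_width: 0.001
grip_force: 0.0
```

```bash
python3 - <<'E'
from h import *
p=ctrl.get_image("scene"); f=p["frame"][...,::-1]
cv2.imwrite("pics/c5.png",cv2.resize(f[130:270,170:380],(780,520),interpolation=cv2.INTER_CUBIC))
for t in("pad_top","beaker","wax_tin","bangle"): print(t,[(np.round(x["centre"],3).tolist(),round(x["score"],2)) for x in ctrl.find_in(t,p)[:2]])
print(ctrl.get_state()["position"],ctrl.get_state()["ft_force"])
E
```

```text
pad_top [([0.557, 0.043, 0.051], 0.67)]
beaker [([0.7, 0.003, 0.047], 0.83)]
wax_tin [([0.742, -0.12, 0.044], 0.68)]
bangle [([0.648, 0.139, 0.012], 0.57)]
[ 0.60459244 -0.12633053  0.17952708] [ 0.35148661 -0.24137462 -0.29455168]
```

View pics/c5.png

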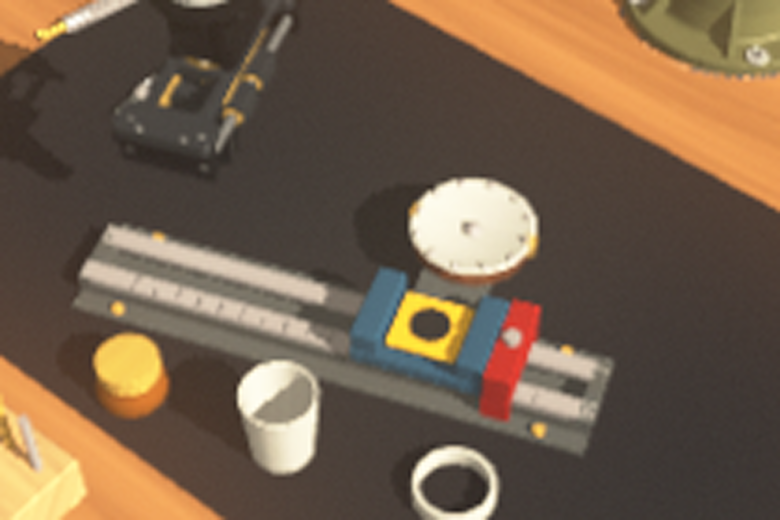

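The slide sits against the red stop at about (495,340). The pad is up, with its top at height 51 mm, the loose pieces are unmoved and the hand is clear. I'll hand it in.

```bash
python3 -c "
from bench import ctrl
print(ctrl.close_job())"
```

```text
the job is handed in; nothing more can be done
None
```

The job is handed in (no verdict came back): the slide rests against the red stop, the pad has sprung up, the hand is clear, and the beaker, wax tin and bangle measured as unmoved; I did not re-measure the hammer and punches, but the arm stayed well above them.

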